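# Dry-set a row of yosegi blocks in the sash clamp

### The job

Set up the loose striped wood blocks in the sash clamp for gluing: lay every one of them flat on the clamp's bed in one closed row that starts at the fixed head, stripes running from front to back, and nudge them until each block's back end is flush against the low back fence. Slide the tail jaw (the clamp's sliding jaw) up until it presses firmly on the last block, then move the stop pin from its parking hole to the bar's hole right behind the closed jaw, all the way down, so the jaw cannot back off. Leave everything else on the counter where it is.

Things in the scene. Friction and masses are not known exactly. Their poses are not given: they have to be found in the camera images.
- block1: Loose yosegi wood block 54 mm long (its x), 32 mm wide (y), 28 mm high, about 50 g, brown and cream stripes along its length. Origin at the centre of its underside. All blocks are alike, may go in any order and either end first; 5 to 7 are there, the rest absent (None). They start flat on the counter before the clamp.
- block2: Loose yosegi wood block 54 mm long (its x), 32 mm wide (y), 28 mm high, about 50 g, brown and cream stripes along its length. Origin at the centre of its underside. All blocks are alike, may go in any order and either end first; 5 to 7 are there, the rest absent (None). They start flat on the counter before the clamp.
- block3: Loose yosegi wood block 54 mm long (its x), 32 mm wide (y), 28 mm high, about 50 g, brown and cream stripes along its length. Origin at the centre of its underside. All blocks are alike, may go in any order and either end first; 5 to 7 are there, the rest absent (None). They start flat on the counter before the clamp.
- block4: Loose yosegi wood block 54 mm long (its x), 32 mm wide (y), 28 mm high, about 50 g, brown and cream stripes along its length. Origin at the centre of its underside. All blocks are alike, may go in any order and either end first; 5 to 7 are there, the rest absent (None). They start flat on the counter before the clamp.
- block5: Loose yosegi wood block 54 mm long (its x), 32 mm wide (y), 28 mm high, about 50 g, brown and cream stripes along its length. Origin at the centre of its underside. All blocks are alike, may go in any order and either end first; 5 to 7 are there, the rest absent (None). They start flat on the counter before the clamp.
- block6: Loose yosegi wood block 54 mm long (its x), 32 mm wide (y), 28 mm high, about 50 g, brown and cream stripes along its length. Origin at the centre of its underside. All blocks are alike, may go in any order and either end first; 5 to 7 are there, the rest absent (None). They start flat on the counter before the clamp.
- block7: Loose yosegi wood block 54 mm long (its x), 32 mm wide (y), 28 mm high, about 50 g, brown and cream stripes along its length. Origin at the centre of its underside. All blocks are alike, may go in any order and either end first; 5 to 7 are there, the rest absent (None). They start flat on the counter before the clamp.
- row (a point): Point of the clamp where the fence's face meets the plane of the fixed head's face, at the level of the bed. x points away from the robot, across the bed into the fence; y along the bar towards the fixed head (robot's left); z up. The k-th block from the head sits right with its origin at x = -0.027, y = -(0.032 k - 0.016), z = 0 here, its length along x.
- clamp: Sash clamp, fixed to the counter, turned by up to 0.12 rad; axes as row. Bed of plywood with the steel bar let in flush, its surface 22 mm above the counter; in row it reaches from x = -0.110 to 0 and y = -0.36 to 0. The back fence stands at x = 0 to 0.018, all along, 10 mm above the bed. Origin under the bed at x = -0.045, y = -0.165 of row.
- head (a point): Middle of the top edge of the fixed head's face (green iron plate 50 mm wide in x, 14 mm thick, 40 mm above the bed), which faces -y. Behind it are the clamp's screw and its cross bar, out to 110 mm. Axes as row.
- jaw (a joint): Tail jaw of the clamp, sliding along the bar: gap between the fixed head's face and the jaw's face, m (0 to 0.28; 0.160 on a closed row of 5 blocks, 0.192 on 6, 0.224 on 7). Grows as the jaw moves away from the head (-y of row). It may start too near the head for the row to fit; it stays where it is left (sliding friction about 2 N).
- jaw_rib (a point): Tail jaw (green iron): middle of the top of its upright rib, 40 mm above the bed, over the bar's centre line; axes as row. The rib is 14 mm thick in x, 22 mm long in y, to be pinched across x from above. From 11 to 23 mm in front (+y) stands the face plate, 50 mm wide, 40 mm high; the shoe, 36 mm wide, 16 mm high, reaches 21 mm behind (-y).
- pin: Loose steel stop pin, standing upright in its parking hole hole9 at the free end of the bar. 9 mm shaft, 78 mm long in all, with a round head 16 mm across and 14 mm high at the top; chamfered foot. 45 g. Origin at the centre of its foot, z up along the pin.
- hole5 (a point): Mouth centre of a hole in the clamp's bar, 11 mm across, straight through (22 mm deep down to the counter), at bed level. Axes as row. It is the hole right behind the jaw when the jaw is closed on 5 blocks: the pin then stands 2.5 mm clear of the jaw's shoe.
- hole6 (a point): Mouth centre of a hole in the clamp's bar, 11 mm across, straight through (22 mm deep down to the counter), at bed level. Axes as row. It is the hole right behind the jaw when the jaw is closed on 6 blocks: the pin then stands 2.5 mm clear of the jaw's shoe.
- hole7 (a point): Mouth centre of a hole in the clamp's bar, 11 mm across, straight through (22 mm deep down to the counter), at bed level. Axes as row. It is the hole right behind the jaw when the jaw is closed on 7 blocks: the pin then stands 2.5 mm clear of the jaw's shoe.
- hole9 (a point): Mouth centre of a hole in the clamp's bar, 11 mm across, straight through (22 mm deep down to the counter), at bed level. Axes as row. The pin's parking hole, the last one of the bar.
- lid: Small ebony lid lying on the counter, 90 x 65 x 9 mm, origin under its centre. Not part of the job.
- insert: Pale magnolia drawer insert, an open box 70 x 110 x 30 mm, origin under its centre. Not part of the job.
- foot1: Domed brass box foot, 26 mm across, 17 mm high, origin under its centre. Not part of the job.
- foot2: Domed brass box foot, 26 mm across, 17 mm high, origin under its centre. Not part of the job.
- foot3: Domed brass box foot, 26 mm across, 17 mm high, origin under its centre. Not part of the job.
- glue: Closed glue bottle, 54 mm across, 140 mm high, origin under its centre. Not part of the job.
- turntable (a joint): Angle in rad (0 at the start) of the free-spinning brass turntable, 200 mm across, at the right of the counter, which carries a finished striped yosegi box 90 x 130 x 70 mm, 100 mm high in all. Not part of the job.
There are look-alikes about, which are no part of the job. What is shaped like the block6 but pink is not meant.

How it is judged:
By the outcome, as a careful person would: the job done as asked, in the order asked, and still so for the second after the job is handed in, with the robot touching nothing.
Of block1, block2, block3, block4, block5, block6, block7 only 5 to 7 are there at a start; the rules pass over those that are not, and their reading is None.
At some moment in a run one of block1, block2, block3, block4, block5, block6, block7 may be knocked a few centimetres aside while the robot is not near it.
It also fails if it takes over 210 s, if anything falls off the work surface, if the arm or the gripper's body presses on something with over 40 N, if the wrist force passes 120 N, or if a joint passes its speed limit or range.

### The arm

A 6-joint arm with a two-finger parallel gripper is mounted at the origin on the work surface. World frame = base frame: x ahead of the robot, y to its left, z up, the work surface at z = 0. Lengths are in m, angles in rad, forces in N, time in s.
With the tool pointing down it reaches from about 0.275 to 0.825 m from the base axis. Payload 4.9 kg.
Tool frame: the origin (TCP) lies midway between the tips of the shut fingers; the grasp point (between the pads) lies 19 mm behind it (bot.grip_depth is the distance from the TCP to the grasp point, in m); z points along the fingers, y is the line along which they close (so a half turn about z gives the same grasp; the last joint's range is limited). The gripper opens to 85 mm and grips with 20 to 120 N. Pads are 22 mm wide; open, the fingers measure 114 mm over their backs; the gripper's body (76 mm by 85 mm) begins 54 mm behind the grasp point. The pads swing forward as they close: fully open they stand 13 mm farther back than shut.
Start: joints at [-1.319, 0.326, -0.193, 1.052, 0, 1.437], TCP at [0.207, -0.51, 0.194] pointing down, gripper open.
Joint ranges: [-2.65, 2.65], [-0.97, 1.79], [-1.3, 1.35], [-1.93, 2.1], [-1.47, 1.37], [-3.14, 3.14]. Speed limits (rad/s): [2.57, 2.57, 3.14, 3.14, 3.14, 3.14].

### API

Orientations are given as a unit quaternion [w, x, y, z].
In Python, from cell import bot gives the robot as it stands. Calls block until the motion is done:
- bot.move_pose(position, orientation): joint-space move of the TCP to a pose.
- bot.move_linear(position, speed=0.15, rotation=None, until_force=None): straight line of the TCP; rotation=None keeps the orientation; speed is the mean speed in m/s. With until_force (N) it stops when the force on the tool has changed by that much, and returns True; else False.
- bot.goto_joints(angles): joint-space move.
- bot.set_gripper(opening, grasp_force=None): opening from 0.0 (shut) to 1.0 (fully open); grasp_force is the grip in N (None keeps the last); returns when the fingers have stopped.
- bot.wait(seconds).
- bot.solve_ik(position, orientation): joint angles nearest the present ones, or None.
- bot.camera(name): name is "scene" or "top" or "wrist"; returns the picture (400x640x3 uint8, red, green, blue); there is no depth.
- bot.calibration(name): a dict with "mtx" (3x3 intrinsics, pixels), "extrinsics" (4x4, takes a point from world to camera coordinates); the wrist camera has in their place "hand_eye" (4x4, takes a point from camera to tool coordinates, whose origin is the TCP and whose axes are the flange's). Camera axes: x right, y down, z forward; pixel columns grow to the right and rows downward; lengths in m; the calibration is good to about 2 mm. A picture is of the moment at which its call begins: read the wrist's pose just before it. calibration takes no time and is no camera call.
A pose or a line that the arm cannot do raises bot.PlanningError and nothing moves.
- bot.close_job(): hands the job in; it is judged then, once.
Trained networks look in the newest picture that a camera, given by its name, has taken for a name from the list of things; names that differ only in an ending like _2 or _b are one class to them, and where a whole thing is asked for, a point or a joint stands for the part that bears it (a point fixed in the world has none). Each returns a list of dicts, best first, with "confidence" (0 to 1); they miss things now and then, are a little off and sometimes report something else, mostly with a low value. They report only what shows in the picture. A call takes as long as a camera call. They do not tell look-alikes from the thing itself.
- bot.search_frame(camera, thing): "bbox" ([left, top, width, height] in pixels, round what is visible of it).
Readings, each from a call of its own:
- bot.read_clock(): time.
- bot.read_joint_positions(): joint angles.
- bot.read_joint_vel(): joint speeds.
- bot.read_joint_efforts(): joint torques, N m.
- bot.read_position(): TCP position.
- bot.read_tool_rot(): TCP orientation.
- bot.read_ft_force(): force on the tool from outside, world axes, zero at the start.
- bot.read_moment(): the same for the moment, N m.
- bot.read_gripper_width(): opening from 0.0 (shut) to 1.0 (fully open).
- bot.read_finger_force(): force on a finger pad.
Only numpy, scipy, OpenCV 4.12 (cv2) and the standard library are available. Lean on these libraries where they do the work, as an engineer would, in place of code of your own. Each camera call takes 0.05 s, during which the arm holds its last target. There are 200 camera calls.

## Working session

There is one attempt and no reset: what is moved stays moved. The work goes in short steps, each a Python script; the robot and the scene stay as the last script left them, time stands still between calls to the robot, and variables do not carry over. Pictures are saved under pics/ and viewed, at most 14 in all, crops included, and the job is handed in when it is done.

```bash
mkdir -p pics; ls; python3 - <<'E'
from cell import bot
import cv2,numpy as np
np.set_printoptions(precision=4,suppress=True)
for c in ["top","scene"]:
    im=bot.camera(c); cv2.imwrite(f"pics/{c}0.png",im[:,:,::-1])
    k=bot.calibration(c); print(c,k["mtx"].tolist(),"\n",k["extrinsics"])
    for t in ["block1","jaw_rib","pin","head","clamp"]:
        print(t,[(np.round(d["bbox"],1).tolist(),round(d["confidence"],2)) for d in bot.search_frame(c,t)])
k=bot.calibration("wrist");print(k["mtx"].tolist(),k["hand_eye"])
print(bot.read_tool_rot(),bot.read_clock())
E
```

```text
pics
top [[485.8191871331899, 0.0, 316.2598975616416], [0.0, 485.8191871331899, 195.17417612380706], [0.0, 0.0, 1.0]] 
 [[ 0.014  -0.9999  0.0074 -0.0391]
 [-0.9951 -0.0147 -0.0982  0.4833]
 [ 0.0983 -0.006  -0.9951  1.6676]
 [ 0.      0.      0.      1.    ]]
block1 [([230.6, 197.8, 14.9, 17.7], 0.73), ([367.7, 201.3, 16.9, 14.2], 0.72), ([198.5, 182.2, 13.9, 16.1], 0.71), ([265.2, 205.0, 14.9, 15.1], 0.55), ([337.3, 196.5, 13.9, 24.7], 0.54), ([412.6, 199.9, 15.9, 20.5], 0.52), ([198.4, 206.8, 19.9, 15.6], 0.43)]
jaw_rib [([324.7, 142.8, 11.7, 14.6], 0.59)]
pin []
head [([225.0, 138.6, 136.4, 42.2], 0.7), ([431.6, 151.2, 58.7, 56.7], 0.39), ([385.9, 236.0, 19.9, 27.4], 0.16)]
clamp [([225.2, 139.9, 135.0, 41.1], 0.75), ([336.4, 198.3, 12.3, 19.4], 0.56), ([405.4, 145.3, 5.5, 9.6], 0.43)]
scene [[447.2255909127082, 0.0, 326.3592072125461], [0.0, 447.2255909127082, 199.91406492216197], [0.0, 0.0, 1.0]] 
 [[ 0.8726  0.4882 -0.0166 -0.4186]
 [ 0.3555 -0.6579 -0.6638 -0.1122]
 [-0.335   0.5734 -0.7477  1.4953]
 [ 0.      0.      0.      1.    ]]
block1 [([257.0, 262.1, 22.8, 14.8], 0.88
[... 160 characters left out ...]
3, 92.2, 55.9], 0.65), ([343.5, 151.8, 17.4, 18.3], 0.57), ([376.7, 139.0, 16.5, 17.8], 0.55), ([320.8, 176.4, 17.8, 13.5], 0.54)]
jaw_rib [([302.5, 210.7, 21.0, 15.0], 0.7), ([351.5, 239.4, 21.7, 21.2], 0.66), ([343.8, 154.0, 16.5, 14.7], 0.45)]
pin [([349.1, 265.5, 4.5, 14.8], 0.41)]
head [([317.5, 158.8, 100.7, 136.0], 0.88)]
clamp [([316.3, 163.9, 105.9, 135.9], 0.98), ([302.2, 209.5, 22.7, 17.9], 0.71)]
[[315.01517993316685, 0.0, 320.699938452279], [0.0, 315.01517993316685, 203.23983834214624], [0.0, 0.0, 1.0]] [[-0.0007 -0.9551 -0.2964  0.076 ]
 [ 1.     -0.0005 -0.001   0.0004]
 [ 0.0008 -0.2964  0.9551 -0.1778]
 [ 0.      0.      0.      1.    ]]
[-0.      0.9814  0.1917  0.    ] 0.6
```

```bash
python3 - <<'E'
import cv2
im=cv2.imread("pics/top0.png")[125:275,180:440]
cv2.imwrite("pics/top0c.png",cv2.resize(im,None,fx=3.05,fy=3.05,interpolation=cv2.INTER_CUBIC))
E
```

```text
(no output)
```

View pics/top0c.png

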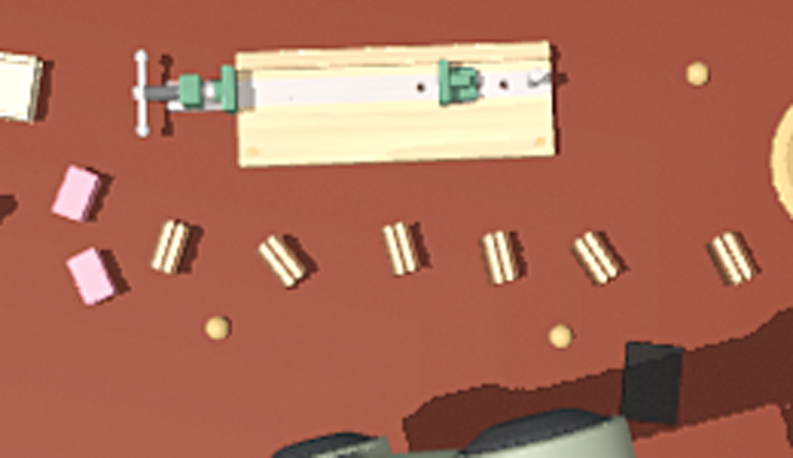

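View pics/scene0.png

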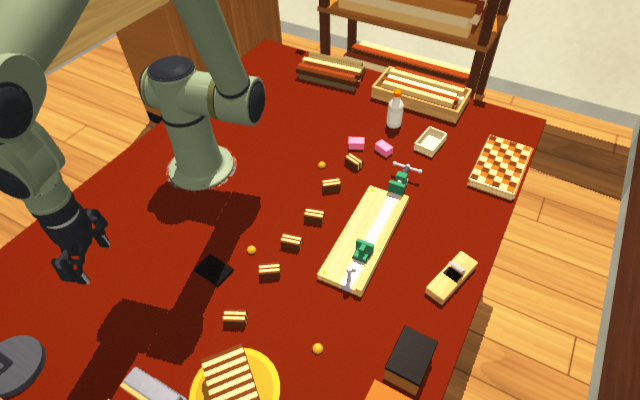

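The images show six striped blocks; the two pink ones are look-alikes. The scene picture agrees, with blocks from (353,160) to (234,318). The jaw is at about (332,152) in the top view and the pin is at the right end of the bar. Next I'll write helpers and take wrist views.

```bash
cat > h.py <<'E'
from cell import bot
import cv2,numpy as np
from scipy.spatial.transform import Rotation as R
np.set_printoptions(precision=4,suppress=True)
def q(psi): return [0,np.cos(psi/2),np.sin(psi/2),0]
def T_wrist():
    w,x,y,z=bot.read_tool_rot(); T=np.eye(4); T[:3,:3]=R.from_quat([x,y,z,w]).as_matrix(); T[:3,3]=bot.read_position()
    return np.linalg.inv(T@bot.calibration("wrist")["hand_eye"])
def shot(cam,name=None):
    E=T_wrist() if cam=="wrist" else np.array(bot.calibration(cam)["extrinsics"])
    im=bot.camera(cam)[:,:,::-1].copy()
    if name: cv2.imwrite(f"pics/{name}.png",im); np.save(f"pics/{name}.npy",E)
    return im,E
def unproj(cam,E,uv,z):
    K=np.array(bot.calibration(cam)["mtx"]); uv=np.atleast_2d(uv).astype(float)
    d=np.c_[uv,np.ones(len(uv))]@np.linalg.inv(K).T@E[:3,:3]
    c=-E[:3,:3].T@E[:3,3]
    return (c+d*((z-c[2])/d[:,2])[:,None])[:,:2]
def proj(cam,E,P):
    K=np.array(bot.calibration(cam)["mtx"]); p=np.atleast_2d(P)@E[:3,:3].T+E[:3,3]; p=p@K.T
    return p[:,:2]/p[:,2:]
E
python3 - <<'E'
from h import *
E=np.array(bot.calibration("top")["extrinsics"])
f=lambda l,z:unproj("top",E,np.array(l)/3.05+[180,125],z)
print("bed front L,R",f([(240,166),(555,154)],.022)); print("fence back",f([(237,55),(549,42)],.032))
print("blocks",f([(172,246),(284,260),(403,248),(503,257),(598,257),(731,258)],.028))
print("jaw",f([(462,82)],.062))
for x,y,z,psi in [(.45,.02,.4,0),(.45,.02,.4,np.pi),(.5,.0,.3,np.pi/2),(.5,.0,.3,-np.pi/2),(.5,.2,.05,-np.pi/2),(.5,.2,.05,np.pi/2)]:
    print(x,y,z,psi,bot.solve_ik([x,y,z],q(psi)))
E
```

```text
bed front L,R [[ 0.5363  0.1697]
 [ 0.5556 -0.1913]]
fence back [[ 0.6633  0.1753]
 [ 0.6841 -0.1828]]
blocks [[ 0.4429  0.2438]
 [ 0.4288  0.1164]
 [ 0.4444 -0.0184]
 [ 0.4358 -0.1321]
 [ 0.4374 -0.2402]
 [ 0.4385 -0.3916]]
jaw [[ 0.6302 -0.0821]]
0.45 0.02 0.4 0 [-0.1197  0.0827  0.0166  1.5047  0.      3.0219]
0.45 0.02 0.4 3.141592653589793 [-0.1197  0.0827  0.0166  1.5047  0.     -0.1197]
0.5 0.0 0.3 1.5707963267948966 [-0.1477  0.1827 -0.1144  1.2737  0.      1.4231]
0.5 0.0 0.3 -1.5707963267948966 [-0.1477  0.1827 -0.1144  1.2737  0.     -1.7185]
0.5 0.2 0.05 -1.5707963267948966 [ 0.2434  0.4471 -0.4183  0.7054  0.     -1.3274]
0.5 0.2 0.05 1.5707963267948966 [ 0.2434  0.4471 -0.4183  0.7054  0.      1.8142]
```

```bash
python3 - <<'E'
from h import *
for i,y in enumerate([-.22,.10]):
    bot.move_pose([.5,y,.2],q(np.pi)); im,E=shot("wrist",f"w{i}")
    for t in ["block1","pin","jaw"]:
        ds=bot.search_frame("wrist",t)
        print(t,[(np.round(d["bbox"]).tolist(),round(d["confidence"],2),unproj("wrist",E,[d["bbox"][0]+d["bbox"][2]/2,d["bbox"][1]+d["bbox"][3]/2],.02).round(3)[0].tolist()) for d in ds])
print(bot.read_clock())
E
```

```text
block1 [([385.0, 89.0, 40.0, 56.0], 0.91, [0.437, -0.128]), ([138.0, 89.0, 61.0, 60.0], 0.9, [0.438, -0.388]), ([280.0, 91.0, 54.0, 57.0], 0.82, [0.439, -0.236]), ([482.0, 96.0, 45.0, 57.0], 0.74, [0.445, -0.017]), ([595.0, 77.0, 44.0, 63.0], 0.66, [0.429, 0.102])]
pin [([364.0, 276.0, 15.0, 38.0], 0.59, [0.661, -0.155])]
jaw [([207.0, 0.0, 66.0, 31.0], 0.61, [0.338, -0.301])]
block1 [([512.0, 147.0, 60.0, 57.0], 0.79, [0.503, 0.355]), ([0.0, 88.0, 61.0, 61.0], 0.68, [0.438, -0.219]), ([511.0, 55.0, 59.0, 63.0], 0.67, [0.407, 0.334]), ([192.0, 94.0, 51.0, 55.0], 0.65, [0.442, -0.014]), ([430.0, 94.0, 53.0, 58.0], 0.6, [0.444, 0.249]), ([315.0, 80.0, 52.0, 58.0], 0.57, [0.428, 0.122]), ([87.0, 88.0, 59.0, 58.0], 0.56, [0.437, -0.124])]
pin [([80.0, 276.0, 41.0, 37.0], 0.67, [0.661, -0.189])]
jaw [([162.0, 260.0, 35.0, 38.0], 0.85, [0.638, -0.083]), ([25.0, 20.0, 26.0, 22.0], 0.52, [0.352, -0.188])]
3.95
```

View pics/w0.png

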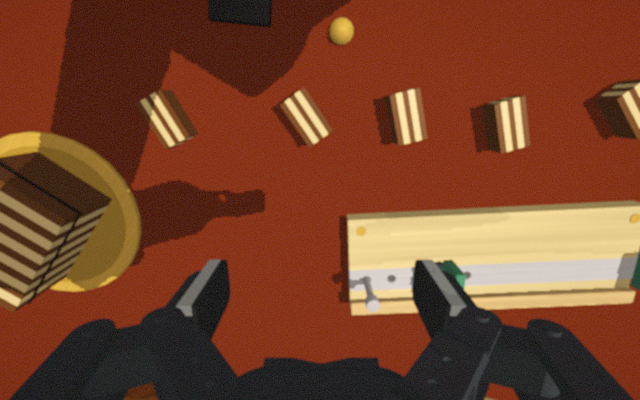

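View pics/w1.png

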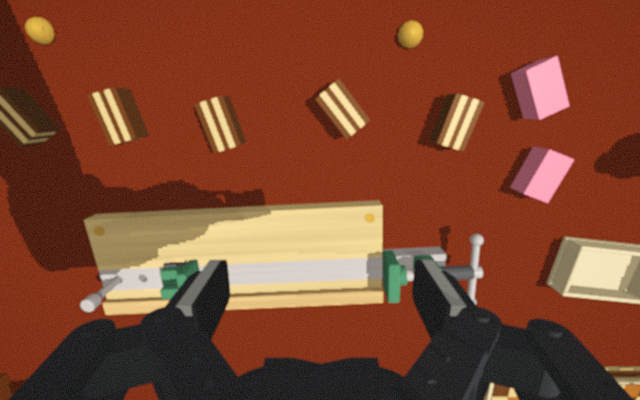

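w0 and w1 show the blocks at rows of about 90–150, the bed at rows 203–315 and the pin at (365,290) in w0. Pinks are at (540,88) and (540,172) in w1. I'll test a cream-stripe pose fit and estimate the clamp pose.

```bash
cat >> h.py <<'E'
def fit_block(im,E,xy,cam="wrist",rad=.05,z=.028,gr=.68):
    """centre, yaw of a block's top from its cream stripes, in world"""
    f=cv2.GaussianBlur(im,(3,3),0).astype(float)
    m=((f[:,:,1]>gr*f[:,:,2])&(f[:,:,2]>55)&(f[:,:,0]<.93*f[:,:,1])).astype(np.uint8)
    v,u=np.nonzero(m)
    w=unproj(cam,E,np.c_[u,v],z)
    w=w[np.hypot(*(w-xy).T)<rad]
    if len(w)<60: return None
    for r in (.04,.034):
        c=np.median(w,axis=0); w=w[np.hypot(*(w-c).T)<r]
    (cx,cy),(a,b),an=cv2.minAreaRect((w*1e4).astype(np.float32))
    an=np.deg2rad(an)
    if b>a: a,b,an=b,a,an+np.pi/2
    an=(an+np.pi/2)%np.pi-np.pi/2
    return np.array([cx/1e4,cy/1e4,an,a/1e4,b/1e4])
E
python3 - <<'E'
from h import *
B=np.array([[.443,.244],[.429,.117],[.444,-.018],[.436,-.132],[.437,-.24],[.4385,-.392]])
for n in ("w0","w1"):
    im=cv2.imread(f"pics/{n}.png"); E=np.load(f"pics/{n}.npy")
    for b in B:
        u=proj("wrist",E,[*b,.028])[0]
        if 25<u[0]<615: print(n,b,fit_block(im,E,b))
E1=np.load("pics/w1.npy");E0=np.load("pics/w0.npy")
fl=unproj("wrist",E1,[383,202.5],.022)[0]; fr=unproj("wrist",E0,[347.5,216],.022)[0]; fr1=unproj("wrist",E1,[86,218],.022)[0]
print(fl,fr,fr1,[np.arctan2(r[0]-fl[0],fl[1]-r[1]) for r in (fr,fr1)],np.linalg.norm(fl-fr))
im=cv2.imread("pics/w1.png")[190:320,70:410]; cv2.imwrite("pics/w1c.png",cv2.resize(im,None,fx=2.35,fy=2.35,interpolation=cv2.INTER_CUBIC))
E
```

```text
w0 [ 0.444 -0.018] [ 0.4432 -0.0135  0.4328  0.0612  0.0315]
w0 [ 0.436 -0.132] [ 0.4365 -0.1263  0.2444  0.0563  0.0282]
w0 [ 0.437 -0.24 ] [ 0.4368 -0.2358  0.6017  0.0564  0.0234]
w0 [ 0.4385 -0.392 ] [ 0.4384 -0.3881  0.4833  0.0566  0.028 ]
w1 [0.443 0.244] [ 0.4431  0.2483 -0.2883  0.0563  0.0291]
w1 [0.429 0.117] [0.4288 0.1222 0.6833 0.0565 0.0237]
w1 [ 0.444 -0.018] [ 0.4449 -0.0121  0.2868  0.0555  0.0231]
w1 [ 0.436 -0.132] [ 0.4365 -0.1247  0.2492  0.0558  0.0231]
[0.5351 0.1728] [ 0.5513 -0.1885] [ 0.5538 -0.1827] [np.float64(0.044803271875793305), np.float64(0.05277467412764116)] 0.3616218389099567
```

View pics/w1c.png

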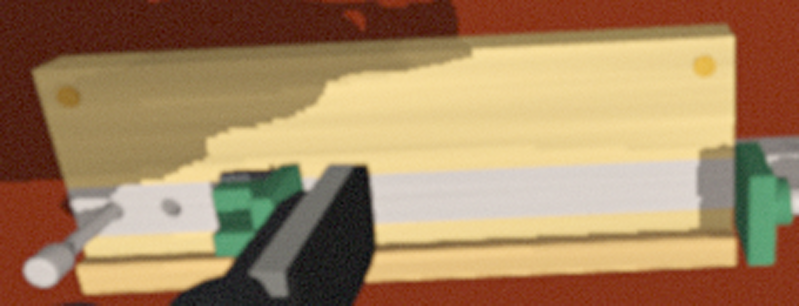

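```bash
python3 - <<'E'
from h import *
E1=np.load("pics/w1.npy")
f=lambda c,z:unproj("wrist",E1,np.array(c)/2.35+[70,190],z)
fl,bl,f2,f1=f([(735,36),(35,72),(375,246),(735,231)],.022)
print(fl,bl,f2,f1)
for a,b in((fl,bl),(f1,f2)):print(np.arctan2(b[0]-a[0],a[1]-b[1]))
th=.056; Rm=np.array([[np.cos(th),-np.sin(th)],[np.sin(th),np.cos(th)]])
for n,p in dict(fl=fl,bl=bl,f2=f2,f1=f1,hole=f([(171,207)],.022)[0],pinhead=f([(45,270)],.078)[0],ribtop=f([(250,230)],.062)[0]).items(): print(n,(p-fl)@Rm-[.11,0])
print("row",fl+Rm@[.11,0])
E
```

```text
[0.5386 0.1727] [ 0.5572 -0.1848] [ 0.6603 -0.0197] [0.6512 0.1791]
0.05212008052975704
0.0455570349524008
fl [-0.11  0.  ]
bl [-0.1114 -0.358 ]
f2 [ 0.0008 -0.1989]
f1 [0.0028 0.0001]
hole [-0.03   -0.3061]
pinhead [-0.0313 -0.3355]
ribtop [-0.0374 -0.2437]
row [0.6484 0.1788]
```

```bash
cat >> h.py <<'E'
TH=.051; ROW=np.array([.649,.178])
def rm(th=TH): return np.array([[np.cos(th),-np.sin(th)],[np.sin(th),np.cos(th)]])
def w(p): return ROW+rm()@np.array(p[:2])
def torow(p): return (np.array(p[:2])-ROW)@rm()
PS=np.pi/2+TH
def pick(xy):
    bot.set_gripper(.95)
    bot.move_pose([*xy,.17],q(np.pi/2))
    im,E=shot("wrist"); b=fit_block(im,E,xy)
    print("fit",b)
    if b is None or abs(b[3]-.056)>.006: return im
    a=q(b[2]+np.pi/2)
    bot.move_pose([*b[:2],.06],a)
    bot.move_linear([*b[:2],.008],.12)
    bot.set_gripper(0,30)
    g=bot.read_gripper_width(); p=bot.read_position()
    bot.move_linear([p[0],p[1],.10],.2)
    print("grip",g,bot.read_gripper_width(),"t",bot.read_clock())
    return None if g>.5 else im
def place(k,ey=.006,ex=.004,F=4):
    s=np.array([-.027-ex,-(.032*k-.016)-ey])
    bot.move_pose([*w(s),.10],q(PS)); bot.move_linear([*w(s),.033],.12)
    hy=bot.move_linear([*w(s+[0,ey+.008]),.033],.02,until_force=F); p=torow(bot.read_position())
    s=np.array([p[0],p[1]-.0002])
    hx=bot.move_linear([*w(s+[ex+.010,0]),.033],.02,until_force=F); p2=torow(bot.read_position())
    print("contact",hy,p,hx,p2)
    bot.move_linear([*w(p2),.0305],.02,until_force=4)
    bot.set_gripper(.8); bot.move_linear([*w(p2),.10],.25); print("t",bot.read_clock())
    return hy,hx
E
python3 - <<'E'
from h import *
r=pick([.443,.247])
if r is None: place(1)
else: cv2.imwrite("pics/fail.png",r)
p=w([-.05,-.10]); bot.move_pose([*p,.17],q(PS)); shot("wrist","p1")
E
```

```text
fit [ 0.4433  0.25   -0.2855  0.0563  0.023 ]
grip 0.0019113996354518383 0.0020884112013641485 t 8.3167
```

View pics/p1.png

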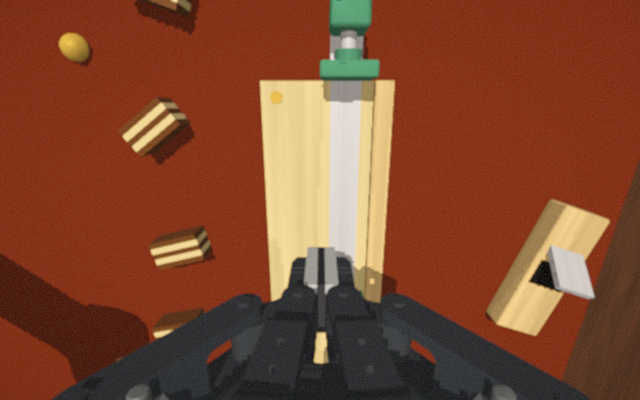

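The grasp missed because the fingers shut completely. I'll look at that block.

```bash
python3 - <<'E'
from h import *
bot.set_gripper(.95)
bot.move_pose([.443,.245,.17],q(np.pi/2)); im,E=shot("wrist","p2"); print(fit_block(im,E,[.443,.248]), bot.read_position(),bot.read_tool_rot(),q(np.pi/2))
for g in (.95,.64,0): print(proj("wrist",E,[[.443,.245,.17]]))
E
```

```text
[ 0.4433  0.25   -0.2821  0.0561  0.0231] [0.4445 0.2444 0.1702] [0.0004 0.7076 0.7066 0.0004] [0, np.float64(0.7071067811865476), np.float64(0.7071067811865475), 0]
[[318.3667 234.6962]]
[[318.3667 234.6962]]
[[318.3667 234.6962]]
```

View pics/p2.png

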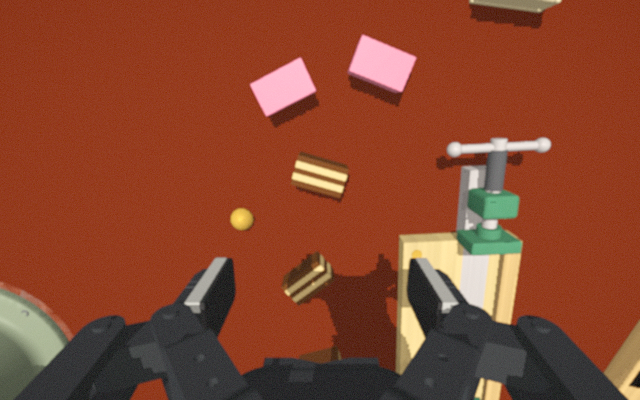

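```bash
python3 - <<'E'
from h import *
b=[.4433,.25,-.2835]; a=q(b[2]+np.pi/2)
bot.move_pose([*b[:2],.06],a); print(bot.read_position(),bot.read_gripper_width())
h=bot.move_linear([*b[:2],.006],.08,until_force=8); print(h,bot.read_position(),bot.read_tool_rot(),a,bot.read_ft_force())
im,_=shot("scene"); cv2.imwrite("pics/s1.png",cv2.resize(im[90:240,250:450],None,fx=3.5,fy=3.5,interpolation=cv2.INTER_CUBIC))
E
```

```text
[0.4441 0.2493 0.0601] 0.9544273253317981
False [0.4438 0.2502 0.0065] [0.0001 0.7999 0.6002 0.0004] [0, np.float64(0.7999117585877971), np.float64(0.6001176371953901), 0] [0.3111 0.1058 0.6177]
```

View pics/s1.png

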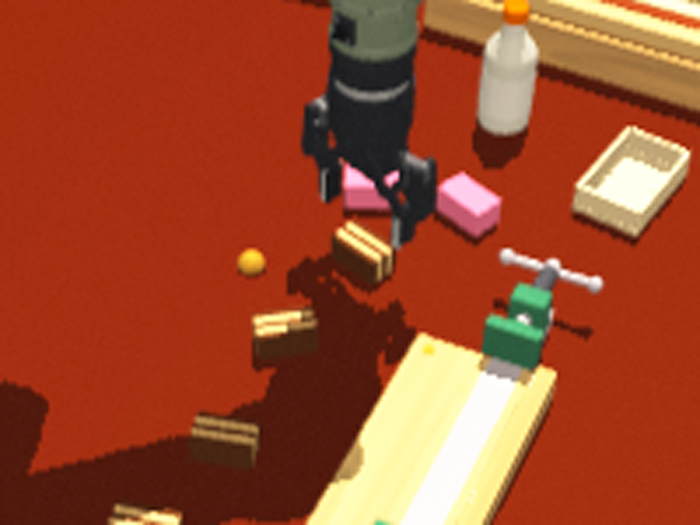

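```bash
python3 - <<'E'
from h import *
E=np.array(bot.calibration("scene")["extrinsics"])
f=lambda P:(proj("scene",E,P)-[250,90])*3.5
print(f([[.4438,.2502,.0065],[.4438,.2502,.028],[.4438,.2502,.05],[.4438,.28,.02],[.443,.245,.028]]))
print(bot.read_joint_positions(), bot.read_position())
E1=np.load("pics/w1.npy");print(-E1[:3,:3].T@E1[:3,3])
K=np.array(bot.calibration("top")["extrinsics"]);print(proj("top",K,[.4438,.2502,.028]))
E
```

```text
[[362.8806 254.7075]
 [363.5473 238.0788]
 [364.2447 220.6824]
 [377.4594 225.3494]
 [360.2705 241.1558]]
[ 0.3684  0.4641 -0.5365  0.5691 -0.      2.2226] [0.4439 0.2502 0.0066]
[0.4245 0.099  0.3778]
[[234.5487 205.3695]]
```

The scene view shows the open fingertips at z≈0.05 above the block, although the TCP reads 0.0065. The real tips are well behind the stated TCP, so I'll find their length by touching the counter.

```bash
python3 - <<'E'
from h import *
bot.move_linear([.4438,.25,.08],.2)
bot.move_pose([.36,.19,.05],q(np.pi/2))
for g in (0,.64,.85):
    bot.set_gripper(g)
    h=bot.move_linear([.36,.19,-.045],.03,until_force=4); p=bot.read_position(); print(g,bot.read_gripper_width(),h,p,bot.read_ft_force())
    bot.move_linear([.36,.19,.05],.2)
print(bot.read_clock())
E
```

```text
0 -0.002060936495085747 True [ 0.36    0.19   -0.0213] [-0.7849  0.9012  7.0223]
0.64 0.6399643779897574 True [ 0.3601  0.19   -0.0407] [ 0.052  -0.5709  4.7294]
0.85 0.8505433376437133 False [ 0.3601  0.19   -0.0449] [ 0.098  -0.2233  0.7572]
24.9667
```

```bash
sed -i 's/\[\*b\[:2\],.06\]/[*b[:2],.03]/; s/\[\*b\[:2\],.008\],.12/[*b[:2],-.0285],.12,until_force=12/; s/p\[1\],.10\]/p[1],.06]/; s/,.033\]/,-.004]/g; s/,.0305\]/,-.0075]/; s/w(s),.10\]/w(s),.06]/; s/w(p2),.10\]/w(p2),.06]/; s/set_gripper(.95)/set_gripper(.88)/' h.py
python3 - <<'E'
from h import *
print(bot.grip_depth)
r=pick([.443,.25])
print(bot.read_position())
if r is None: place(1)
else: cv2.imwrite("pics/fail.png",r)
p=w([-.05,-.10]); bot.move_pose([*p,.14],q(PS)); shot("wrist","p3")
E
```

```text
0.0187
fit [ 0.4432  0.2502 -0.285   0.0561  0.0231]
grip 0.6244281323078107 0.6239961752451677 t 28.0833
[0.4441 0.2505 0.0597]
contact True [-0.0313 -0.0155] True [-0.0286 -0.0157]
t 31.4083
```

View pics/p3.png

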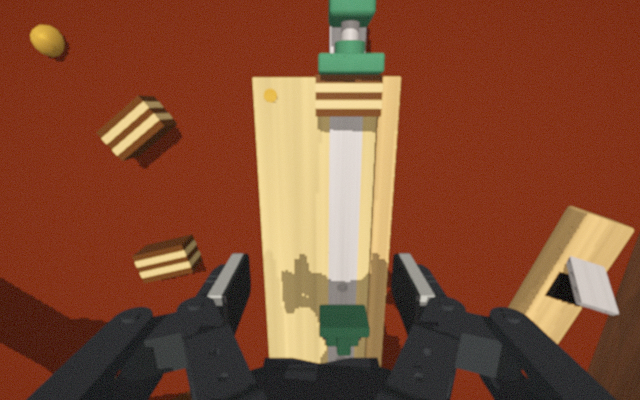

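Block 1 sits against the head and fence: head at row 64, block at rows 80–114, cols 316–383. I'll continue with the rest.

```bash
sed -i 's/ROW=np.array(\[.649,.178\])/ROW=np.array([.6475,.178])/' h.py
cat > run.py <<'E'
from h import *
import sys
B=[[.429,.122],[.445,-.012],[.4365,-.1245],[.437,-.2355],[.4385,-.388]]
for i in range(int(sys.argv[1]),int(sys.argv[2])):
    r=pick(B[i])
    if r is not None: cv2.imwrite(f"pics/fail{i}.png",r); print("FAIL",i); break
    h=place(i+2)
    if not all(h): print("no contact",i); break
E
python3 run.py 0 2
```

```text
fit [0.4295 0.1232 0.6831 0.0565 0.0228]
grip 0.621441001518963 0.6241570866330775 t 35.3
contact True [-0.0312 -0.0492] True [-0.0272 -0.0494]
t 38.5917
fit [ 0.4449 -0.0124  0.2885  0.0555  0.0227]
grip 0.6242056349636004 0.6289265954183237 t 42.0417
contact True [-0.0312 -0.0809] True [-0.0272 -0.0811]
t 45.3667
```

```bash
python3 run.py 2 5; python3 - <<'E'
from h import *
bot.set_gripper(.88)
p=w([-.05,-.13]); bot.move_pose([*p,.16],q(PS)); shot("wrist","p4"); shot("top","t4")
E
```

```text
fit [ 0.4365 -0.1254  0.2459  0.0555  0.0228]
grip 0.6234330619962729 0.6225661854204626 t 49.0167
contact True [-0.0311 -0.113 ] True [-0.0272 -0.1131]
t 52.5417
fit [ 0.4372 -0.2353  0.6013  0.0562  0.0228]
grip 0.6277143292989766 0.6251993147079947 t 56.3917
contact True [-0.0311 -0.1456] True [-0.0272 -0.1455]
t 60.1083
fit [ 0.4392 -0.3911  0.4707  0.0562  0.0242]
grip 0.6230600166953482 0.628240034662417 t 64.2917
contact True [-0.0311 -0.1776] True [-0.0271 -0.1776]
t 68.375
```

View pics/p4.png

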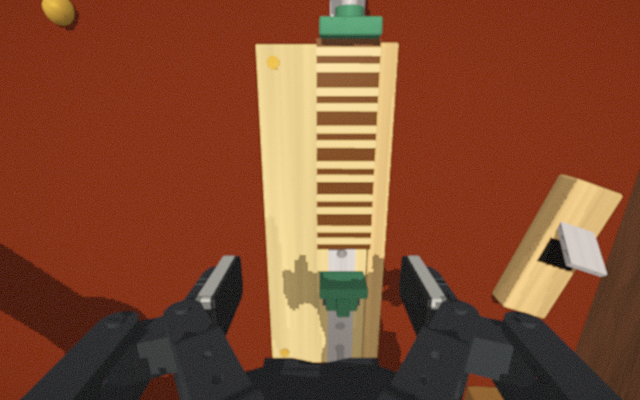

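All six blocks form a closed row, from col 317 to 379 and row 45 to 248; the jaw is at (343,290). Next I'll nudge each block against the fence, then look closely at the jaw and pin.

```bash
python3 - <<'E'
from h import *
bot.set_gripper(0)
for k in range(1,7):
    y=-(.032*k-.016)
    if k==1: bot.move_pose([*w([-.090,y]),.05],q(PS))
    else: bot.move_linear([*w([-.090,y]),.0115],.15)
    if k==1: bot.move_linear([*w([-.090,y]),.0115],.15)
    h=bot.move_linear([*w([-.055,y]),.0115],.03,until_force=4); print(k,h,torow(bot.read_position()))
    bot.move_linear([*w([-.090,y]),.0115],.15)
bot.move_linear([*w([-.09,-.2]),.13],.2)
bot.set_gripper(.5)
bot.move_pose([*w([-.03,-.29]),.13],q(PS)); im,E=shot("wrist","p5")
for t in("jaw_rib","pin"): print(t,[(np.round(d["bbox"],1).tolist(),round(d["confidence"],2)) for d in bot.search_frame("wrist",t)])
cv2.imwrite("pics/p5c.png",cv2.resize(im[80:280,220:450],None,fx=3,fy=3,interpolation=cv2.INTER_CUBIC)); print(bot.read_clock())
E
```

```text
1 True [-0.0604 -0.0161]
2 True [-0.0605 -0.048 ]
3 True [-0.0606 -0.08  ]
4 True [-0.0607 -0.112 ]
5 True [-0.0609 -0.1439]
6 True [-0.061  -0.1759]
jaw_rib [([291.9, 122.7, 65.7, 56.1], 0.8)]
pin [([314.2, 231.4, 20.5, 44.1], 0.68), ([291.7, 124.9, 63.6, 52.5], 0.66), ([221.9, 1.2, 160.2, 260.3], 0.38)]
82.4583
```

View pics/p5c.png

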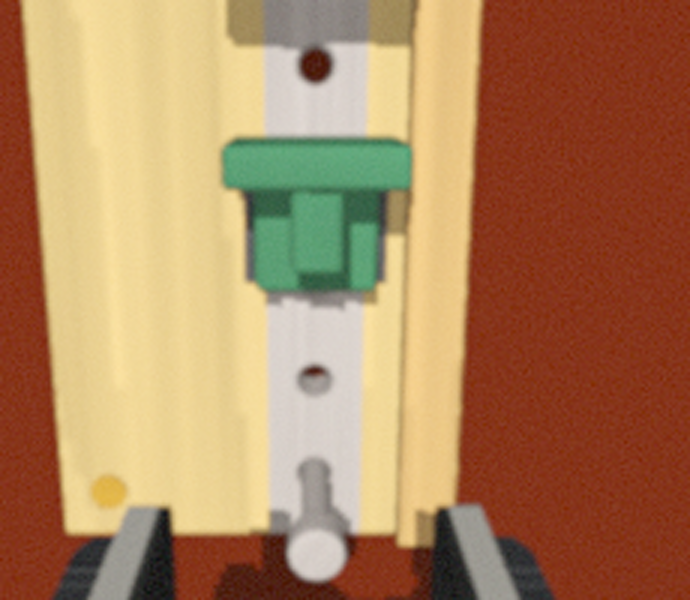

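```bash
sed -i 's/^TH=.051/TH=.0473/' h.py; python3 - <<'E'
from h import *
E=np.load("pics/p5.npy")
for n,c,z in [("rib",(318.5,231),.062),("hole5",(315.5,65),.022),("hole8",(314.5,381),.022),("pin",(316.5,556),.078),("pinfoot",(315,470),.022)]:
    print(n,torow(unproj("wrist",E,np.array(c)/3+[220,80],z)[0]))
E
```

```text
rib [-0.0246 -0.2535]
hole5 [-0.0251 -0.212 ]
hole8 [-0.0249 -0.3074]
pin [-0.0249 -0.3391]
pinfoot [-0.0246 -0.338 ]
```

```bash
python3 - <<'E'
from h import *
bot.set_gripper(.45)
s=np.array([-.0248,-.2585])
bot.move_pose([*w(s),.07],q(PS)); h=bot.move_linear([*w(s),.0185],.08,until_force=6); print("down",h,bot.read_position()[2])
bot.set_gripper(0,35); print("g",bot.read_gripper_width(),bot.read_ft_force())
h1=bot.move_linear([*w(s+[0,.030]),.0185],.04,until_force=15); print(h1,torow(bot.read_position()))
h2=bot.move_linear([*w(s+[0,.050]),.0185],.015,until_force=20); print(h2,torow(bot.read_position()),bot.read_ft_force(),bot.read_gripper_width())
bot.wait(.3)
p=bot.read_position()
bot.set_gripper(.45); bot.move_linear([p[0],p[1],.09],.15)
bot.move_pose([*w([-.03,-.26]),.13],q(PS)); im,E=shot("wrist","p6")
cv2.imwrite("pics/p6c.png",cv2.resize(im[60:290,220:450],None,fx=2.6,fy=2.6,interpolation=cv2.INTER_CUBIC)); print(bot.read_clock())
E
```

```text
down False 0.018694731131875586
g 0.14822621813615655 [-4.7476  0.0485  6.4274]
False [-0.0256 -0.2287]
True [-0.0257 -0.2208] [-0.5499 -1.614   3.6967] 0.1469965063803284
87.7667
```

View pics/p6c.png

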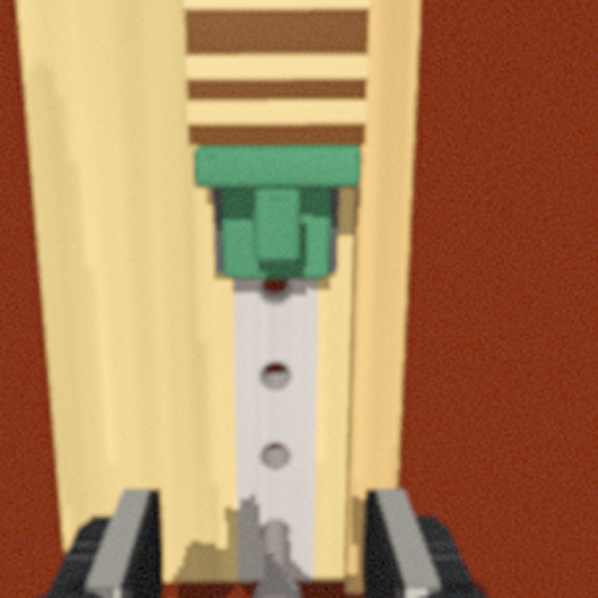

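The jaw is closed on the last block at crop row 145, and hole 6 shows right behind the shoe at (275,287). I'll press once more from behind to confirm it's firm, then move the pin.

```bash
python3 - <<'E'
from h import *
E=np.load("pics/p6.npy")
for n,c in [("h6",(275,287)),("h7",(275.5,376)),("h8",(275.5,456))]: print(n,torow(unproj("wrist",E,np.array(c)/2.6+[220,60],.022)[0]))
print("rib",torow(unproj("wrist",E,np.array([276,227])/2.6+[220,60],.062)[0]))
bot.set_gripper(0)
s=np.array([-.0255,-.248])
bot.move_pose([*w(s),.07],q(PS)); bot.move_linear([*w(s),.0245],.1,until_force=6)
h=bot.move_linear([*w(s+[0,.025]),.0245],.015,until_force=25); p=bot.read_position(); print("press",h,torow(p),bot.read_ft_force())
bot.move_linear([*w(torow(p)-[0,.012]),.0245],.05); 
bot.move_linear([*w(s),.09],.2); bot.set_gripper(.45)
# pin
s=np.array([-.0255,-.339])
bot.move_pose([*w(s),.09],q(PS)); f0=np.array(bot.read_ft_force())
h=bot.move_linear([*w(s),.034],.08,until_force=6); print("down",h,bot.read_position()[2])
bot.set_gripper(0,30); print("g",bot.read_gripper_width(),np.array(bot.read_ft_force())-f0, torow(bot.read_position()),bot.read_position()[2],bot.read_clock())
E
```

```text
h6 [-0.0251 -0.2423]
h7 [-0.0249 -0.2753]
h8 [-0.0248 -0.3069]
rib [-0.0255 -0.2162]
press False [-0.0247 -0.2238] [-0.1008 -4.7464  5.9929]
down False 0.034321497317771496
g 0.16160338238268146 [-0.2151 -1.3544  1.516 ] [-0.0249 -0.3393] 0.03482323084482263 93.9917
```

```bash
python3 - <<'E'
from h import *
bot.set_gripper(.45); p=bot.read_position(); bot.move_linear([p[0],p[1],.1],.2)
bot.move_pose([*w([-.03,-.26]),.13],q(PS)); im,E=shot("wrist","p7"); f=bot.read_ft_force(); print("free force",f)
def g(im):
    f=im.astype(float); return ((f[:,:,1]>1.25*f[:,:,2])&(f[:,:,1]>60)).astype(np.uint8)
for n in("p6","p7"):
    a=cv2.imread(f"pics/{n}.png"); E=np.load(f"pics/{n}.npy")
    v,u=np.nonzero(g(a)[100:180,280:370]); print(n,len(v),v.min()+100,v.max()+100,u.min()+280,u.max()+280, torow(unproj("wrist",E,[326,v.min()+100],.062)[0]),
     [int(x) for x in a[95:140:2,325,2]])
# press via pinch, watching force
s=np.array([-.0252,-.2208])
bot.set_gripper(.45); bot.move_pose([*w(s),.07],q(PS)); bot.move_linear([*w(s),.0185],.08,until_force=6)
bot.set_gripper(0,60); f0=np.array(bot.read_ft_force()); print("g",bot.read_gripper_width(),f0)
p0=torow(bot.read_position())
for d in (.001,.002,.003,.004,.005,.006):
    h=bot.move_linear([*w(p0+[0,d]),.0185],.01,until_force=30); print(d,h,torow(bot.read_position()),np.array(bot.read_ft_force())-f0)
    if h or np.linalg.norm(np.array(bot.read_ft_force())-f0)>28: break
print(bot.read_clock())
E
```

```text
free force [1.1739 0.2616 0.3613]
p6 2474 116 166 295 357 [-0.0257 -0.1929] [136, 157, 241, 247, 247, 246, 214, 138, 133, 138, 125, 96, 102, 90, 91, 91, 91, 91, 68, 88, 86, 85, 90]
p7 2348 132 179 297 358 [-0.0265 -0.2023] [136, 139, 138, 194, 245, 246, 246, 240, 166, 132, 138, 134, 134, 137, 133, 136, 138, 135, 99, 61, 80, 94, 94]
g 0.0017506547178166476 [-3.4241  0.2584 14.0256]
0.001 True [-0.0241 -0.2219] [ 1.8231 -0.6637 -8.2139]
97.325
```

```bash
python3 - <<'E'
from h import *
p=bot.read_position(); print(p); bot.move_linear([p[0],p[1],.1],.2); bot.set_gripper(.45)
bot.move_pose([*w([-.03,-.26]),.13],q(PS)); im,E=shot("wrist","p8"); print(bot.read_position(),E[:3,3],np.load("pics/p6.npy")[:3,3])
a=[cv2.imread(f"pics/{n}.png")[40:280,225:425] for n in("p6","p8")]
cv2.imwrite("pics/p68.png",cv2.resize(np.hstack(a),None,fx=2,fy=2.4,interpolation=cv2.INTER_CUBIC))
E
```

```text
[ 0.634  -0.0448  0.0253]
[ 0.63   -0.0834  0.1302] [-0.627  -0.1262  0.2821] [-0.6257 -0.1259  0.2823]
```

View pics/p68.png

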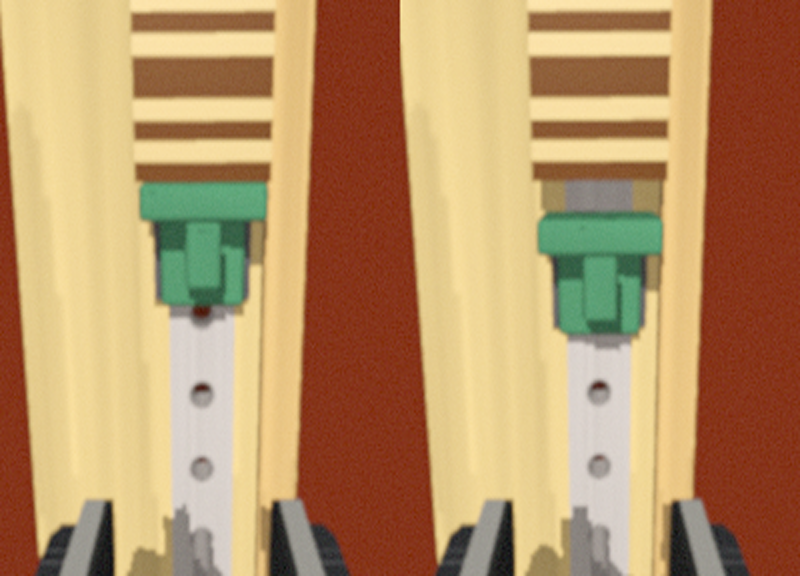

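The right half shows that my re-press from behind dragged the jaw back about 10 mm; the blocks are undisturbed. I'll repeat the pinch press, which worked cleanly before, and press harder this time.

```bash
python3 - <<'E'
from h import *
s=np.array([-.0252,-.2300])
bot.move_pose([*w(s),.07],q(PS)); h=bot.move_linear([*w(s),.0185],.08,until_force=6); print("down",h,bot.read_position()[2])
bot.set_gripper(0,80); f0=np.array(bot.read_ft_force()); print("g",bot.read_gripper_width())
p0=torow(bot.read_position())
h=bot.move_linear([*w(p0+[0,.022]),.0185],.015,until_force=30); print(h,torow(bot.read_position()),np.array(bot.read_ft_force())-f0)
bot.wait(.2); p=bot.read_position(); print(torow(p),np.array(bot.read_ft_force())-f0)
# hold the pressing force: advance target slightly
h=bot.move_linear([*w(torow(p)+[0,.002]),.0185],.008,until_force=25); p=bot.read_position(); print(h,torow(p),np.array(bot.read_ft_force())-f0)
bot.set_gripper(.45); print("rel",torow(bot.read_position())); p=bot.read_position(); bot.move_linear([p[0],p[1],.09],.15)
bot.move_pose([*w([-.03,-.26]),.13],q(PS)); im,E=shot("wrist","p9")
f=im.astype(float); g=((f[:,:,1]>1.25*f[:,:,2])&(f[:,:,1]>60))
v,u=np.nonzero(g[100:180,280:370]); print(v.min()+100,v.max()+100,torow(unproj("wrist",E,[326,v.min()+100],.062)[0]),[int(x) for x in im[95:140:2,325,2]],bot.read_clock())
E
```

```text
down False 0.01875741945637762
g 0.12692577655978798
False [-0.0256 -0.2191] [  1.1568 -24.9458  -2.8141]
[-0.0256 -0.219 ] [  0.9772 -25.4916  -2.7196]
False [-0.0256 -0.2187] [-0.1471 -5.0671  1.6624]
rel [-0.0255 -0.2166]
116 167 [-0.0257 -0.1926] [140, 146, 220, 247, 246, 247, 228, 138, 137, 137, 127, 88, 93, 97, 93, 95, 99, 85, 71, 86, 89, 91, 95] 104.6667
```

```bash
python3 - <<'E'
from h import *
bot.set_gripper(.45)
s=np.array([-.0252,-.3391])
bot.move_pose([*w(s),.09],q(PS)); bot.move_linear([*w(s),.034],.08,until_force=6)
bot.set_gripper(0,40); p=bot.read_position(); z0=p[2]; r=torow(p); print("g",bot.read_gripper_width(),r,z0)
bot.move_linear([p[0],p[1],z0+.045],.1); print("lifted g",bot.read_gripper_width())
t=np.array([-.0252,r[1]+.096])
bot.move_linear([*w(t),z0+.045],.15); bot.move_linear([*w(t),z0+.026],.08)
bot.wait(.2)
for d in [(0,0),(0,-.0007),(0,.0007),(.0008,0),(-.0008,0),(.0008,-.0008),(-.0008,-.0008),(0,-.0015),(.0008,.0008),(-.0008,.0008)]:
    d=np.array(d); bot.move_linear([*w(t+d),z0+.024],.03)
    h=bot.move_linear([*w(t+d),z0+.0005],.03,until_force=6); z=bot.read_position()[2]; print(d,h,z-z0)
    if z-z0<.004: break
bot.read_clock()
print(bot.read_clock())
E
```

```text
g 0.1553308228570095 [-0.0246 -0.3394] 0.034819170024202616
lifted g 0.1500338490062685
[0 0] False 0.0005739194371944395
109.7083
```

Inserted on the first try. I'll release, press down gently and verify.

```bash
python3 - <<'E'
from h import *
p=bot.read_position(); bot.set_gripper(.45); bot.move_linear([p[0],p[1],.11],.15)
bot.set_gripper(0); bot.move_linear([p[0],p[1],.075],.1); h=bot.move_linear([p[0],p[1],.050],.02,until_force=5); print("head top z",h,bot.read_position()[2]+.0205)
bot.move_linear([p[0],p[1],.13],.2); bot.set_gripper(.45)
bot.move_pose([*w([-.03,-.24]),.13],q(PS)); im,E=shot("wrist","p10")
bot.move_pose([.35,-.35,.25],q(np.pi/2)); sc,_=shot("scene","s10")
a=cv2.resize(im[0:280,200:440],(480,560)); b=cv2.resize(sc[150:300,310:395],(318,560),interpolation=cv2.INTER_CUBIC)
cv2.imwrite("pics/fin.png",np.hstack([a,b])); print(bot.read_clock())
E
```

```text
head top z False 0.07066784963352622
115.9667
```

View pics/fin.png

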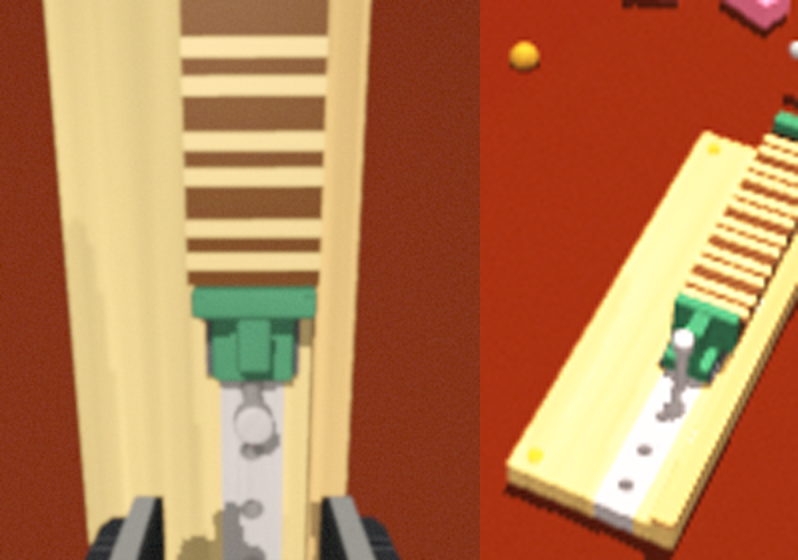

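The row, jaw and pin look right. One last numeric check: pin height, and that no striped block is left over near the pinks.

```bash
python3 - <<'E'
from h import *
E=np.load("pics/p10.npy"); print("pin head row",[torow(unproj("wrist",E,[327.5,212.5],z)[0]) for z in(.070,.078,.086)])
S=np.load("pics/s10.npy"); P=w([-.025,-.243])
print("scene pred head",[((proj("scene",S,[*P,z])[0]-[310,150])*3.74+[480,0]).round(1) for z in(.070,.078,.086)])
shot("top","t10")
for c in("top","scene"):
    if c=="scene": shot(c)
    E=np.array(bot.calibration(c)["extrinsics"])
    for d in bot.search_frame(c,"block1"):
        x,y,a,b=d["bbox"]; print(c,round(d["confidence"],2),unproj(c,E,[x+a/2,y+b/2],.02)[0])
im=cv2.imread("pics/s10.png"); print(im[146:158:2,350:362:3].tolist())
E
```

```text
pin head row [array([-0.0246, -0.2457]), array([-0.0248, -0.2429]), array([-0.025 , -0.2402])]
scene pred head [array([683.3, 341.1]), array([683.8, 334.4]), array([684.3, 327.6])]
top 0.68 [0.6323 0.0296]
top 0.62 [0.4062 0.3363]
top 0.59 [0.6294 0.1227]
top 0.58 [0.4995 0.3501]
top 0.53 [ 0.6279 -0.0096]
top 0.52 [0.6169 0.1588]
top 0.46 [0.6211 0.0946]
top 0.45 [0.6345 0.0614]
scene 0.73 [0.6191 0.0818]
scene 0.69 [0.6222 0.1079]
scene 0.68 [0.6184 0.1781]
scene 0.64 [0.6277 0.0233]
scene 0.58 [0.6131 0.149 ]
scene 0.51 [0.6158 0.0144]
scene 0.48 [0.5055 0.3482]
scene 0.46 [0.409  0.3366]
[[[121, 98, 213], [120, 98, 213], [121, 98, 213], [123, 100, 213]], [[122, 100, 213], [123, 99, 214], [122, 98, 213], [121, 98, 213]], [[12, 26, 82], [12, 25, 82], [14, 26, 84], [26, 35, 99]], [[16, 42, 146], [17, 40, 143], [17, 40, 142], [20, 44, 144]], [[16, 50, 170], [19, 51, 171], [18, 50, 170], [18, 50, 171]], [[18, 50, 170], [18, 50, 171], [19, 50, 171], [17, 49, 170]]]
```

```bash
python3 -c "
from cell import bot
print(bot.close_job())"
```

```text
the job is handed in; nothing more can be done
None
```

I've handed the job in: all six striped blocks lie flat in a closed row against the head and fence, the tail jaw is pressed on the last one with about 25 N, and the stop pin is down in hole 6. An extra press from behind pulled the jaw back about 10 mm, so I pressed it up again before moving the pin. The final pictures show it closed, but a touch check on the pin's head made no contact, so its full depth rests on the pictures and the insertion reading.

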